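# Load the tube chute

## Task

Lay the two loose tubes from the bench one after the other into the sloping chute above its gate, behind the tube already waiting there and with their caps on the same side as its cap; lower each right down onto the rails, do not drop it from above. When all three are queued at the closed gate, raise the gate fully by its black grip and leave it up, so that they roll down to the foot of the chute. Do not disturb the other things on the bench.

Things in the scene. Friction and masses are not known exactly. Their poses are not given: they have to be found in the camera images.
- chute: Fixed aluminium gravity chute, 225 mm long, 120 wide, 130 high at its head, turned up to 0.25 rad. Origin on the bench under it; own x across it, own +y downhill (level), z up. Tubes lie across it on two white rails (x = +-28 mm, 4 mm wide), rail tops at z = 70 mm - 0.287*y (16 degrees), from the open head (y = -120 mm) to the stop wall at the foot (y = +96 mm). The gate crosses it at y = +20 mm.
- chute_load (a point): Where a tube's axis lies when laid in at a good place: on the centre line at the chute's y = -65 mm, z = 95.5 mm, 6.8 mm over the rails. Rails and walls are slippery: a tube released here rolls by itself to the gate or the tube before it. Between the rails it is open, 52 mm wide, so fingertips may go 20 mm below rail tops. Side walls: inner faces at x = +-56 mm, tops 25 mm over the rails.
- chute_foot (a point): Middle of the foot of the chute, where the three tubes finally lie: on the centre line at the chute's y = +71 mm, z = 56.5 mm. The gate's guide posts at x = +-60 to 72 mm, y = +20 mm reach z = 124 mm.
- tube_a: Loose capped sample tube lying on the bench, 104 mm long, barrel 13 mm diameter, grey cap 16 mm diameter over the last 18 mm, 12 to 21 g. Origin: centre of its round (uncapped) end; own +z runs along the axis towards the cap; middle of the tube at z = +52 mm. It rolls easily.
- tube_a_cap (a point): Centre of tube_a's cap, on its axis, 95 mm from the round end.
- tube_b: A second loose tube exactly like tube_a, lying on the bench.
- tube_b_cap (a point): Centre of tube_b's cap, on its axis, 95 mm from the round end.
- tube_w: A third tube just like them, already waiting in the chute against the closed gate, cap at the chute's -x side (the side next to the robot). Origin and axes as tube_a.
- tube_w_cap (a point): Centre of tube_w's cap, on its axis, 95 mm from the round end.
- gate (a joint): Height of the steel slide gate of the chute in m: 0 closed (its foot 2 mm over the rails), 0.040 fully raised. It moves straight up, needs about 4 N and stays where it is left.
- gate_grip (a point): Centre of the black grip bar on top of the gate: 64 mm long along the chute's x, 14 mm thick along its y, 18 mm high; on the chute's centre line at y = +20 mm, z = 132 mm when closed. Free beneath it for 9 mm, then a 10 mm thick crossbar that fits between closed fingers.
- empty_rack: Bystander: empty off-white five-hole tube rack, 136 x 23 x 66 mm, standing on the bench. Origin: centre of its underside.
- timer: Bystander: flat white bench timer, 62 x 66 x 19 mm, lying on the bench. Origin: centre of its underside.
- marker: Bystander: marker pen, 135 mm long, 17 mm thick, lying on the bench.
- tape: Bystander: roll of tape, 98 mm diameter, 25 mm high, lying flat on the bench.
Mind the look-alikes: they are no part of the job. Leave any turquoise look-alike of the tube_w alone.

How it is judged:
By the outcome, as a careful person would: the job done as asked, in the order asked, and still so for the second after the job is handed in, with the robot touching nothing.
It also fails if it takes over 64 s, if anything falls off the work surface, if the arm or the gripper's body presses on something with over 40 N, if the wrist force passes 120 N, or if a joint passes its speed limit or range.

## Robot

A 6-joint arm with a two-finger parallel gripper is mounted at the origin on the work surface; the furniture and walls round the work are solid. World frame = base frame: x ahead of the robot, y to its left, z up, the work surface at z = 0. Lengths are in m, angles in rad, forces in N, time in s.
With the tool pointing down it reaches from about 0.375 to 0.975 m from the base axis. Payload 3.8 kg.
Tool frame: the origin (TCP) lies at the very end of the fingers, on their centre line; the grasp point (between the pads) lies 19 mm behind it; z points along the fingers, y is the line along which they close (so a half turn about z gives the same grasp; the last joint's range is limited). The gripper opens to 85 mm and grips with 20 to 120 N. Pads are 22 mm wide; open, the fingers measure 114 mm over their backs; the gripper's body (76 mm by 85 mm) begins 54 mm behind the grasp point. The pads swing forward as they close: fully open they stand 13 mm farther back than shut.
Start: joints at [-1.152, 0.264, 1.604, -0, 1.274, -0.037], TCP at [0.297, -0.606, 0.231] pointing down, gripper open.
Joint ranges: [-2.63, 2.63], [-0.94, 2.18], [0.31, 2.57], [-1.31, 4.45], [0, 2.66], [-2.55, 2.55]. Speed limits (rad/s): [2.57, 2.57, 3.14, 3.14, 3.14, 3.14].

## Interface

Orientations are given as a rotation vector (axis times angle).
In Python, from workcell import read_state, read_camera, calibration, finish_job gives the robot as it stands.
- The arm moves only by the tool step_arm, never from a script. Its argument "commands" is a list of rows, each an object of numbers: "fingers": the gripper's target within -1 to 1 (shut at 1, half-way at 0, fully open at -1); "dx", "dy", "dz": the shift along the tool's x, y, z in m; "roll": the turn about the tool's z in degrees. In form: [{"fingers": .., "dx": .., "dy": .., "dz": .., "roll": ..}, ...]. A call has 1 to 8 rows; each row is the pose to reach, as a shift and turn from the pose commanded when the call began, along the tool's axes at that moment; what a row does not reach only later rows make up. A row lasts 1/8 s, in which the tool goes at most 62.5 mm and 10.7 degrees, less where a joint would pass 70% of its speed; a pose out of reach is approached as far as the arm can. A call with a gripper value outside its range is refused whole. The fingers move at their own pace and stop on an object; "squeeze" is the grip in N (left out, the last holds). Time passes only in rows, so rows that repeat a pose let the fingers close. It gives the time, the measured TCP pose, the force, the opening and the grip force at its end, in the units of the state.
- read_state(): the state, without advancing time (a new reading comes with each control period).
- read_camera(name): name is "scene" or "top" or "wrist"; returns (picture, depth): 400x640x3 uint8, blue, green, red; 400x640 float32, m along the optical axis (not along the pixel's ray), 0 where there is no reading.
- calibration(name): a dict with "intrinsics" (3x3 intrinsics, pixels), "world_to_cam" (4x4, takes a point from world to camera coordinates). Camera axes: x right, y up, looking along -z (the intrinsics and any distortion apply to the point x, -y, -z); pixel columns grow to the right and rows downward; lengths in m; the calibration is good to about 2 mm. A picture is of the moment at which its call begins: read the wrist's pose just before it. calibration takes no time and is no camera call; for the wrist camera it gives the pose at the moment of the call.
- finish_job(): hands the job in; it is judged then, once.
The state is a dict: "time": time; "q": joint angles; "joint_vel": joint speeds; "joint_torque": joint torques, N m; "tool_pos": TCP position; "tcp_rot": TCP orientation; "wrist_force": force on the tool from outside, world axes, zero at the start; "torque": the same for the moment, N m; "width": opening from 0.0 (shut) to 1.0 (fully open); "grip_force": force on a finger pad.
Only numpy, scipy, OpenCV 4.12 (cv2) and the standard library are available. Lean on these libraries where they do the work, as an engineer would, in place of code of your own. Each camera call takes 0.05 s, during which the arm holds its last target. There are 200 camera calls.

## Working session

There is one attempt and no reset: what is moved stays moved. The work goes in short steps, Python scripts to look and compute and a tool call to move; the robot and the scene stay as the last step left them, time stands still between calls to the robot, and variables do not carry over. Pictures are saved under pics/ and viewed, at most 10 in all, crops included, and the job is handed in when it is done.

Besides the shell and the picture viewer there is one more tool, called after "Request:" as name(argument=value, ...), one argument or row to a line, values as JSON. step_arm: Moves the arm, as the interface text tells. Its arguments: {"type":"object","properties":{"commands":{"type":"array","items":{"type":"object","properties":{"fingers":{"type":"number"},"dx":{"type":"number"},"dy":{"type":"number"},"dz":{"type":"number"},"roll":{"type":"number"}}}},"squeeze":{"type":"number"}},"required":["commands"]}

```bash
mkdir -p pics
cat > h.py <<'E'
import numpy as np, cv2
from workcell import *
from scipy.spatial.transform import Rotation as R
def snap(n,tag):
    s=read_state(); c=calibration(n); im,d=read_camera(n)
    cv2.imwrite(f'pics/{tag}.png',im); np.savez(f'pics/{tag}.npz',im=im,d=d,K=c['intrinsics'],T=c['world_to_cam'])
    return s
def px(tag,u,v,z=None):
    f=np.load(f'pics/{tag}.npz'); K,T=f['K'],f['T']; Ti=np.linalg.inv(T)
    r=np.array([(u-K[0,2])/K[0,0],-(v-K[1,2])/K[1,1],-1.])
    if z is None:
        w=f['d'][max(0,int(v)-1):int(v)+2,max(0,int(u)-1):int(u)+2]; k=np.median(w[w>0])
    else: k=(z-Ti[2,3])/(Ti[:3,:3]@r)[2]
    return Ti[:3,:3]@(r*k)+Ti[:3,3]
E
python3 - <<'E'
from h import *
print({k:np.round(v,3) for k,v in snap('top','top0').items()}); snap('scene','scene0')
print(calibration('top').keys(), calibration('top')['intrinsics'])
E
```

```text
{'time': np.float64(0.0), 'q': array([-1.152,  0.265,  1.605,  0.   ,  1.274, -0.037]), 'joint_vel': array([ 0.   , -0.002, -0.001, -0.002,  0.   , -0.001]), 'joint_torque': array([-1.0000e-03, -5.1511e+01, -3.6731e+01, -0.0000e+00,  1.3000e-02,
        0.0000e+00]), 'tool_pos': array([ 0.297, -0.605,  0.23 ]), 'tcp_rot': array([-3.058e+00, -7.090e-01,  1.000e-03]), 'wrist_force': array([-0.299, -0.248, -0.341]), 'torque': array([-0.012,  0.021, -0.008]), 'grip_force': np.float64(0.0), 'width': np.float64(1.001)}
dict_keys(['intrinsics', 'world_to_cam']) [[422.00574284   0.         325.07644068]
 [  0.         422.00574284 193.8409888 ]
 [  0.           0.           1.        ]]
```

View pics/top0.png

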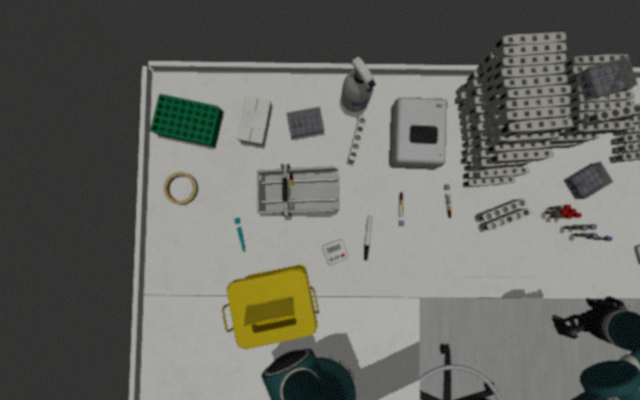

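View pics/scene0.png

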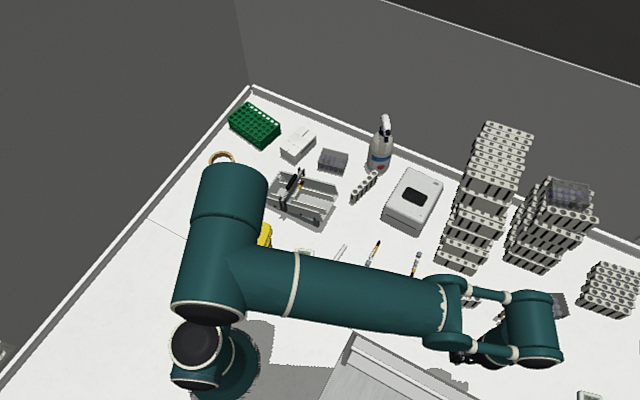

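Run:
```python
from h import *
im=cv2.imread('pics/top0.png')
a=cv2.resize(im[155:225,245:345],None,fx=7,fy=7,interpolation=cv2.INTER_CUBIC)[:,:]
b=cv2.resize(im[175:235,385:465],None,fx=7,fy=7,interpolation=cv2.INTER_CUBIC)
cv2.imwrite('pics/c1.png',a)
cv2.imwrite('pics/c2.png',b)
for p in [(401,193),(401,225),(447,184),(449,217)]: print(p,px('top0',*p,.0065))
```

```text
(401, 193) [ 0.59357957 -0.24136095  0.0065    ]
(401, 225) [ 0.49728985 -0.24105559  0.0065    ]
(447, 184) [ 0.62224354 -0.38085137  0.0065    ]
(449, 217) [ 0.52260682 -0.38582729  0.0065    ]
```

View pics/c1.png

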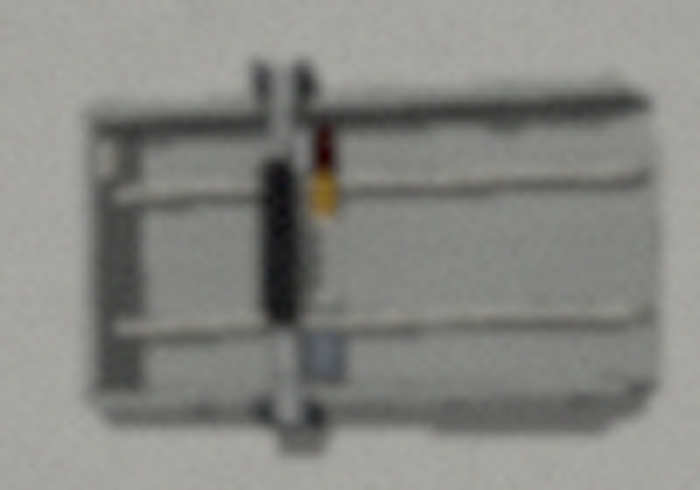

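View pics/c2.png

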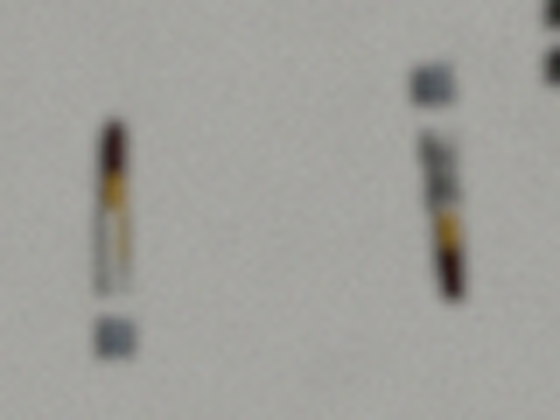

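```bash
cat >> h.py <<'E'
def tool(s=None):
    s=s or read_state(); return np.array(s['tool_pos']),R.from_rotvec(s['tcp_rot']).as_matrix()
def go(target,yaw_axis=None):
    "shift in tool axes to world target; roll (deg) to bring tool x onto world direction yaw_axis (mod 180) "
    p,M=tool(); out=M.T@(np.array(target)-p)
    r=None
    if yaw_axis is not None:
        d=M.T@np.r_[yaw_axis,0]; r=np.degrees(np.arctan2(d[1],d[0]))
    return np.round(out,4),r
E
python3 - <<'E'
from h import *
from scipy.optimize import least_squares
c=lambda U,V,o:((U+.5)/7-.5+o[0],(V+.5)/7-.5+o[1])
o1=(245,155);o2=(385,175)
rz=lambda y:.070-.287*y
F=[(283,241,0,.020,.141),(118,197,.028,.096,rz(.096)),(648,178,.028,-.12,rz(-.12)),(118,328,-.028,.096,rz(.096)),(648,320,-.028,-.12,rz(-.12))]
W=[(px('top0',*c(U,V,o1),z)[:2],np.array([x,y])) for U,V,x,y,z in F]
def res(p):
    Q=R.from_euler('z',p[2]).as_matrix()[:2,:2]
    return np.concatenate([p[:2]+Q@l-w for w,l in W])
s=least_squares(res,[.6,.1,0]); print('chute',s.x,np.round(s.fun*1000,1))
for n,cap,tip in [('a',(116,338),(115,118)),('b',(432,85),(452,300))]:
    C=px('top0',*c(*cap,o2),.012);T=px('top0',*c(*tip,o2),.0065); d=(C-T)[:2]; L=np.linalg.norm(d)
    m=T[:2]+d/L*.052; print(n,C,T,L,'mid',m,'ax',d/L)
p,M=tool();print(M)
print(go([.545,-.241,.2],[1,0]))
E
```

```text
chute [0.59124382 0.07667594 0.01347721] [-0.6 -0.3  0.8 -1.5 -0.2  1.7 -0.4 -1.2  0.4  1.3]
a [ 0.50370376 -0.24045767  0.012     ] [ 0.59833383 -0.24137603  0.0065    ] 0.09463452105828783 mid [ 0.54633628 -0.24087141] ax [-0.99995291  0.00970419]
b [ 0.61349637 -0.37695482  0.012     ] [ 0.52132302 -0.38624431  0.0065    ] 0.09264027238584267 mid [ 0.57306093 -0.38103001] ax [0.99495978 0.10027485]
[[ 8.97904352e-01  4.40189774e-01 -8.58850510e-04]
 [ 4.40190608e-01 -8.97902396e-01  1.87500978e-03]
 [ 5.41961985e-05 -2.06163737e-03 -9.99997873e-01]]
(array([ 0.3833, -0.218 ,  0.0306]), np.float64(26.116000435995232))
```

Request:
step_arm(
  commands=[
    {"fingers": -1,"dx": 0.383,"dy": -0.218,"dz": 0.03,"roll": 26},
    {"fingers": -1,"dx": 0.383,"dy": -0.218,"dz": 0.03,"roll": 26},
    {"fingers": -1,"dx": 0.383,"dy": -0.218,"dz": 0.03,"roll": 26},
    {"fingers": -1,"dx": 0.383,"dy": -0.218,"dz": 0.03,"roll": 26},
    {"fingers": -1,"dx": 0.383,"dy": -0.218,"dz": 0.03,"roll": 26},
    {"fingers": -1,"dx": 0.383,"dy": -0.218,"dz": 0.03,"roll": 26},
    {"fingers": -1,"dx": 0.383,"dy": -0.218,"dz": 0.03,"roll": 26},
    {"fingers": -1,"dx": 0.383,"dy": -0.218,"dz": 0.03,"roll": 26},
  ],
  squeeze=25,
)

```text
time: 1.1
tool_pos: [0.5464, -0.2378, 0.2003]
tcp_rot: [-3.14, -0.011, 0.002]
wrist_force: [0.1, -0.2, -0.8]
width: 1.003
grip_force: 0.0
```

Run:
```python
from h import *
s=snap('wrist','w1');print(s['time'],s['tool_pos'],s['q'],np.linalg.inv(np.load('pics/w1.npz')['T'])[:3,3]); print(go([.546,-.241,.2],[1,-.0097]))
```

```text
1.1 [ 0.5463723  -0.23782464  0.20030193] [-4.52946097e-01  1.38062295e-01  1.81199452e+00  1.10980046e-03
  1.19313872e+00  1.11012107e+00] [ 0.62712849 -0.23759623  0.34214042]
(array([0.0002, 0.0017, 0.0004]), np.float64(0.9017801355992382))
```

View pics/w1.png

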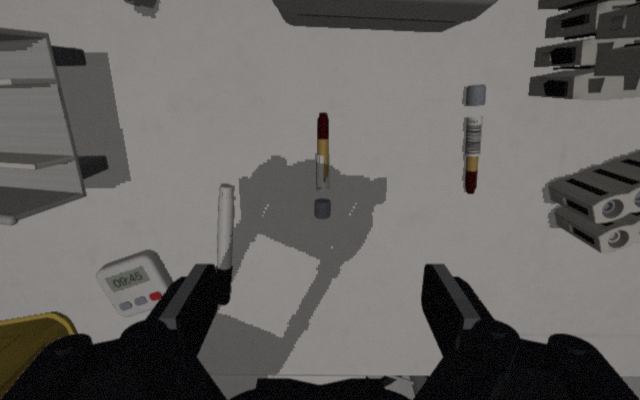

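Run:
```python
from h import *
for n,cap,tip in [('a',(322,209),(323,113)),('b',(475,95),(471,193))]:
    C=px('w1',*cap,.013);T=px('w1',*tip,.0065); d=(C-T)[:2]; L=np.linalg.norm(d)
    m=T[:2]+d/L*.052; print(n,C,T,L,'mid',m,'ax',d/L)
print('marker',px('w1',228,188),px('w1',226,290,.009),'rack',px('w1',532,90),px('w1',552,190))
m=[.55,-.24]
```

```text
a [ 0.50440766 -0.24054477  0.013     ] [ 0.59626369 -0.2405581   0.0065    ] 0.09185603081723362 mid [ 0.54426369 -0.24055055] ax [-9.99999989e-01  1.45052668e-04]
b [ 0.61360262 -0.37537298  0.013     ] [ 0.52011705 -0.38768778  0.0065    ] 0.09429319126124953 mid [ 0.57167167 -0.38089652] ax [0.99143499 0.13060118]
marker [ 0.52499835 -0.14930708  0.01215836] [ 0.40878533 -0.13792503  0.009     ] rack [ 0.61819801 -0.42651481  0.01057772] [ 0.5253588  -0.46374276  0.01124743]
```

Request:
step_arm(
  commands=[
    {"fingers": 0,"dx": -0.001,"dy": 0.0027,"dz": 0.06,"roll": 0.5},
    {"fingers": 0,"dx": -0.001,"dy": 0.0027,"dz": 0.12,"roll": 0.5},
    {"fingers": 0,"dx": -0.001,"dy": 0.0027,"dz": 0.165,"roll": 0.5},
    {"fingers": 0,"dx": -0.001,"dy": 0.0027,"dz": 0.188,"roll": 0.5},
    {"fingers": 0,"dx": -0.001,"dy": 0.0027,"dz": 0.196,"roll": 0.5},
    {"fingers": 0,"dx": -0.001,"dy": 0.0027,"dz": 0.196,"roll": 0.5},
    {"fingers": 0,"dx": -0.001,"dy": 0.0027,"dz": 0.196,"roll": 0.5},
  ],
)

```text
time: 2.02
tool_pos: [0.5452, -0.2456, 0.0069]
tcp_rot: [3.14, -0.011, 0.004]
wrist_force: [-0.3, -0.3, 0.3]
width: 0.499
grip_force: 0.0
```

Request:
step_arm(
  commands=[
    {"fingers": 0.4},
    {"fingers": 1},
    {"fingers": 1},
    {"fingers": 1},
    {"fingers": 1},
    {"fingers": 1},
  ],
  squeeze=25,
)

```text
invalid input
```

Run:
```python
from h import *
s=read_state();print(s['tool_pos'],s['tcp_rot'],s['joint_vel'],s['q'])
print(go([.5455,-.2407,.004],[1,0]))
```

```text
[ 0.54519629 -0.24555553  0.0069483 ] [ 3.14018755 -0.01134964  0.00403338] [ 5.79703670e-03 -6.00408873e-03 -5.08776219e-05  2.08575340e-04
 -8.19529689e-04 -9.85444202e-04] [-4.64784955e-01  3.49066568e-01  1.95090069e+00 -1.27048692e-04
  8.38709922e-01  1.11332476e+00]
(array([ 0.0003, -0.0049,  0.0029]), np.float64(-0.41427081793634846))
```

Request:
step_arm(
  commands=[
    {"fingers": 0,"dx": 0,"dy": -0.0035,"dz": 0.001,"roll": 0},
    {"fingers": 0,"dx": 0,"dy": -0.0035,"dz": 0.001,"roll": 0},
  ],
)

```text
time: 2.28
tool_pos: [0.5445, -0.2408, 0.0051]
tcp_rot: [3.141, -0.01, 0.002]
wrist_force: [-0.1, 0.7, -0.2]
width: 0.5
grip_force: 0.0
```

Request:
step_arm(
  commands=[
    {"fingers": 0.4,"dx": 0,"dy": 0,"dz": 0,"roll": 0},
    {"fingers": 0.8,"dx": 0,"dy": 0,"dz": 0,"roll": 0},
    {"fingers": 1,"dx": 0,"dy": 0,"dz": 0,"roll": 0},
    {"fingers": 1,"dx": 0,"dy": 0,"dz": 0,"roll": 0},
    {"fingers": 1,"dx": 0,"dy": 0,"dz": 0,"roll": 0},
    {"fingers": 1,"dx": 0,"dy": 0,"dz": 0,"roll": 0},
  ],
  squeeze=25,
)

```text
time: 3.02
tool_pos: [0.5442, -0.2409, 0.0044]
tcp_rot: [-3.142, 0.011, -0.0]
wrist_force: [-0.2, 1.0, 2.6]
width: 0.139
grip_force: 26.4
```

Run:
```python
from h import *
s=read_state();print(s['tool_pos'],s['wrist_force'],s['width'],s['grip_force'])
c=np.array([.5912,.0767]);Q=R.from_euler('z',.0135).as_matrix()[:2,:2]
print(c+Q@[0,-.065],c+Q@[0,.02]); print(go([*(c+Q@[0,-.065]),.2],Q@[1,0]))
```

```text
[ 0.54421548 -0.24093118  0.00443461] [-0.2256617   0.96880384  2.55579609] 0.13923589455109214 26.387697458267212
[0.59207747 0.01170592] [0.59093001 0.09669818]
(array([ 0.0462, -0.253 , -0.1955]), np.float64(-1.1595952420974134))
```

Request:
step_arm(
  commands=[
    {"fingers": 0.5,"dx": 0,"dy": 0,"dz": 0,"roll": 0},
    {"fingers": 0.5,"dx": 0,"dy": 0,"dz": 0.0025,"roll": 0},
    {"fingers": 0.5,"dx": 0,"dy": 0,"dz": 0.0025,"roll": 0},
    {"fingers": 1,"dx": 0,"dy": 0,"dz": 0.0025,"roll": 0},
    {"fingers": 1,"dx": 0,"dy": 0,"dz": 0.0025,"roll": 0},
    {"fingers": 1,"dx": 0,"dy": 0,"dz": 0.0025,"roll": 0},
    {"fingers": 1,"dx": 0,"dy": 0,"dz": 0.0025,"roll": 0},
  ],
  squeeze=30,
)

```text
time: 3.9
tool_pos: [0.5441, -0.241, 0.0018]
tcp_rot: [3.142, -0.01, 0.0]
wrist_force: [-0.3, 0.3, -0.6]
width: 0.134
grip_force: 30.4
```

Request:
step_arm(
  commands=[
    {"fingers": 1,"dx": 0,"dy": 0,"dz": -0.05,"roll": 0},
    {"fingers": 1,"dx": 0.0,"dy": 0,"dz": -0.11,"roll": 0},
    {"fingers": 1,"dx": 0.02,"dy": -0.04,"dz": -0.17,"roll": 0},
    {"fingers": 1,"dx": 0.03,"dy": -0.09,"dz": -0.198,"roll": -1},
    {"fingers": 1,"dx": 0.04,"dy": -0.15,"dz": -0.198,"roll": -1},
    {"fingers": 1,"dx": 0.046,"dy": -0.21,"dz": -0.198,"roll": -1},
    {"fingers": 1,"dx": 0.047,"dy": -0.253,"dz": -0.198,"roll": -1},
    {"fingers": 1,"dx": 0.047,"dy": -0.253,"dz": -0.198,"roll": -1},
  ],
)

```text
time: 4.9
tool_pos: [0.5926, 0.0149, 0.1998]
tcp_rot: [-3.141, -0.024, -0.0]
wrist_force: [-0.6, -0.9, -0.5]
width: 0.131
grip_force: 30.4
```

Run:
```python
from h import *
s=snap('wrist','w2');print(s['time'],s['tool_pos'],s['width'])
```

```text
4.9 [0.59262059 0.01492225 0.19983496] 0.1313136186342337
```

View pics/w2.png

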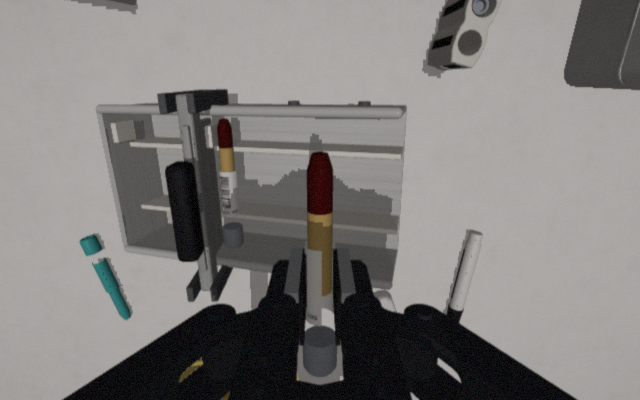

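```bash
cat > f.py <<'E'
from h import *
from scipy.optimize import least_squares
rz=lambda y:.070-.287*y
def fit(tag,F):
    W=[(px(tag,U,V,z)[:2],np.array([x,y])) for U,V,x,y,z in F]
    def res(p):
        Q=R.from_euler('z',p[2]).as_matrix()[:2,:2]
        return np.concatenate([p[:2]+Q@l-w for w,l in W])
    s=least_squares(res,[.6,.1,0]); print('chute',s.x,np.round(s.fun*1000,1)); return s.x
E
python3 - <<'E'
from f import *
p=fit('w2',[(401,155,.028,-.12,rz(-.12)),(398,225,-.028,-.12,rz(-.12)),(132,145,.028,.096,rz(.096)),(143,205,-.028,.096,rz(.096)),(181,166,.032,.02,.141),(189,259,-.032,.02,.132)])
# tube_w tip & cap; held tube tip and cap
T=px('w2',225,121);C=px('w2',233,235);print('w',T,C)
print('held',px('w2',319,154),px('w2',319,345), px('w2',320,180))
for n in [-.065]:
    Q=R.from_euler('z',p[2]).as_matrix()[:2,:2];t=p[:2]+Q@[0,n];print(t,go([*t,.105],Q@[1,0]))
E
```

```text
chute [0.59346299 0.07780095 0.03932019] [ 1.4 -1.2 -3.4 -1.1  0.7  1.3 -1.5  0.8  0.9  3.9  1.9 -3.6]
w [0.64231488 0.08463543 0.07725817] [0.55344336 0.08304948 0.08194889]
held [0.64564724 0.01574845 0.20733929] [0.56063694 0.01441608 0.21215471] [0.6358807  0.01520708 0.20925283]
[0.59601814 0.01285119] (array([0.0034, 0.0003, 0.0947]), np.float64(-1.4546181057628969))
```

```bash
cat >> f.py <<'E'
def cloud(tag):
    f=np.load(f'pics/{tag}.npz');K,Ti,d=f['K'],np.linalg.inv(f['T']),f['d']
    v,u=np.indices(d.shape); r=np.stack([(u-K[0,2])/K[0,0]*d,-(v-K[1,2])/K[1,1]*d,-d],-1)
    return r@Ti[:3,:3].T+Ti[:3,3]
def walls(tag,c=(.592,.077,.0135)):
    P=cloud(tag).reshape(-1,3); Q=R.from_euler('z',c[2]).as_matrix()[:2,:2]
    L=(P[:,:2]-c[:2])@Q; h=P[:,2]-(.07-.287*L[:,1])
    for y0 in np.arange(-.115,.0,.015):
        m=(abs(L[:,1]-y0)<.006)&(abs(L[:,0])<.07)
        top=m&(h>.021)&(h<.028); f=L[top&(L[:,0]>0),0]; n=L[top&(L[:,0]<0),0]; rr=m&(abs(h)<.003)
        ra=L[rr&(L[:,0]>0.01)&(L[:,0]<.045),0];rb=L[rr&(L[:,0]<-.01)&(L[:,0]>-.045),0]
        print(round(y0,3),[ (np.round(np.percentile(q,[5,50,95])*1e3,1),len(q)) if len(q)>3 else None for q in (f,n,ra,rb)])
E
python3 -c "
from f import *
walls('w2')"
```

```text
-0.115 [(array([58.6, 61.3, 63.6]), 31), (array([-58.3, -55.1, -53.5]), 43), (array([28.4, 30.4, 32. ]), 84), (array([-27.3, -25.1, -23.7]), 79)]
-0.1 [(array([57.7, 61.1, 64. ]), 243), (array([-58.9, -55.1, -53.4]), 112), (array([28.3, 30.4, 31.9]), 111), (array([-27.4, -25.3, -23.8]), 99)]
-0.085 [(array([57.7, 60.9, 63.8]), 229), None, (array([28. , 30.1, 31.7]), 103), (array([-27.7, -25.5, -24. ]), 91)]
-0.07 [(array([57.3, 60.9, 63.8]), 234), None, (array([28.2, 30.3, 31.5]), 77), (array([-27.4, -25.6, -24.1]), 28)]
-0.055 [(array([57.4, 60.6, 63.5]), 206), None, (array([27.7, 30. , 31.3]), 75), (array([-28.1, -26.3, -24.6]), 22)]
-0.04 [(array([56.9, 60.2, 63.1]), 202), None, (array([27.4, 29.4, 31. ]), 92), (array([-28.1, -26. , -24.7]), 80)]
-0.025 [(array([57.1, 60.3, 62.9]), 175), (array([-60.1, -56.4, -54.5]), 84), (array([27.4, 29.3, 30.9]), 86), (array([-28.5, -26.4, -25. ]), 77)]
-0.01 [(array([56.7, 60.1, 63.1]), 186), (array([-60.3, -56.7, -54.8]), 129), (array([27.1, 29.1, 30.7]), 81), (array([-28.6, -26.5, -25.1]), 75)]
```

Run:
```python
from f import *
P=cloud('w2').reshape(-1,3); m=(abs(P[:,1]-.0150)<.009)&(P[:,2]>.19)&(P[:,0]>.61); q=P[m]
print(np.sort(q[:,0])[-8:], len(q))
for a in np.arange(.615,.646,.005):
    k=abs(q[:,0]-a)<.0025; print(a,np.percentile(q[k,1],[2,50,98]),np.percentile(q[k,2],98))
k=cloud('w2')[300:385,319]; print(k[::5])
print(read_state()['tool_pos'],go([.5952,.012,.2],[np.cos(.0265),np.sin(.0265)]))
```

```text
[0.67320373 0.67320373 0.67320373 0.67320373 0.67320373 0.67320373
 0.67320373 0.67320373] 3365
0.615 [0.00992851 0.01523748 0.02023586] 0.21063936790008603
0.62 [0.0100523  0.01498685 0.02026256] 0.2105106382737731
0.625 [0.01016806 0.01539556 0.02027847] 0.21042826605034765
0.63 [0.01034302 0.01514255 0.0203084 ] 0.21057803813511383
0.635 [0.01045952 0.01555319 0.02032919] 0.2104372548735475
0.64 [0.01059221 0.01530825 0.02009394] 0.21013969179673753
0.645 [0.01184604 0.01537181 0.01886446] 0.20876386595261076
[[ 0.67320373  0.01592316  0.34174431]
 [ 0.58137834  0.01473913  0.21205269]
 [ 0.57860192  0.01469661  0.21168547]
 [ 0.57628719  0.01466     0.2119906 ]
 [ 0.57330521  0.01461461  0.2114444 ]
 [ 0.57155972  0.01458539  0.21253209]
 [ 0.56024764  0.01442971  0.20174232]
 [ 0.56118067  0.01443558  0.20632091]
 [ 0.56052318  0.01442058  0.20883692]
 [ 0.5607747   0.01441792  0.21231329]
 [ 0.55999306  0.01440162  0.21449753]
 [ 0.55665277  0.01435094  0.21380353]
 [ 0.55410537  0.01431087  0.21402358]
 [ 0.55145191  0.01426932  0.21415415]
 [ 0.54732101  0.01420759  0.21279689]
 [ 0.54541659  0.01417612  0.21376119]
 [ 0.32291433  0.01111956 -0.00135613]]
[0.59261201 0.01313524 0.19972367] (array([ 0.0026,  0.0012, -0.0003]), np.float64(-0.7200755941397423))
```

Request:
step_arm(
  commands=[
    {"fingers": 1,"dx": -0.0005,"dy": 0.001,"dz": 0.03,"roll": -0.7},
    {"fingers": 1,"dx": -0.0005,"dy": 0.001,"dz": 0.07,"roll": -0.7},
    {"fingers": 1,"dx": -0.0005,"dy": 0.001,"dz": 0.09,"roll": -0.7},
    {"fingers": 1,"dx": -0.0005,"dy": 0.001,"dz": 0.1,"roll": -0.7},
    {"fingers": 1,"dx": -0.0005,"dy": 0.001,"dz": 0.104,"roll": -0.7},
    {"fingers": 1,"dx": -0.0005,"dy": 0.001,"dz": 0.104,"roll": -0.7},
    {"fingers": 1,"dx": -0.0005,"dy": 0.001,"dz": 0.104,"roll": -0.7},
  ],
)

```text
time: 5.82
tool_pos: [0.5933, 0.0107, 0.0971]
tcp_rot: [3.141, 0.036, 0.003]
wrist_force: [-0.5, -0.6, -1.0]
width: 0.133
grip_force: 30.4
```

Request:
step_arm(
  commands=[
    {"fingers": 1,"dx": 0,"dy": 0,"dz": 0.002,"roll": 0},
    {"fingers": 1,"dx": 0,"dy": 0,"dz": 0.004,"roll": 0},
    {"fingers": 1,"dx": 0,"dy": 0,"dz": 0.004,"roll": 0},
  ],
)

```text
time: 6.2
tool_pos: [0.5921, 0.0108, 0.0916]
tcp_rot: [3.141, 0.036, -0.001]
wrist_force: [0.1, -0.2, 0.5]
width: 0.133
grip_force: 30.4
```

Run:
```python
from h import *
s=snap('wrist','w3');print(s['time'],s['tool_pos'],s['wrist_force'],s['torque'])
```

```text
6.2 [0.59207004 0.0107562  0.0915738 ] [ 0.10694472 -0.21202595  0.50725906] [ 0.01014238 -0.00803323  0.00910166]
```

View pics/w3.png

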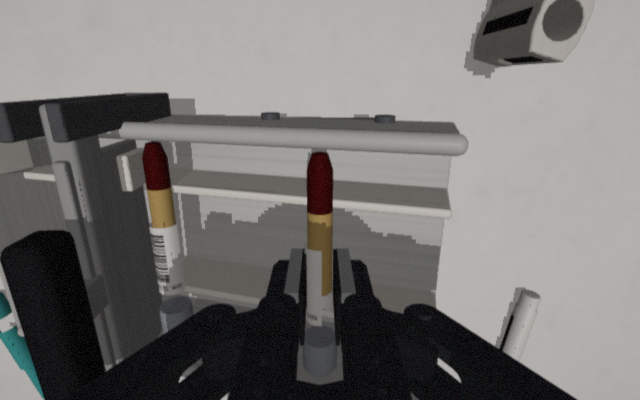

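Request:
step_arm(
  commands=[
    {"fingers": 1,"dx": 0,"dy": 0,"dz": 0.0008,"roll": 0},
    {"fingers": 1,"dx": 0,"dy": 0,"dz": 0.0008,"roll": 0},
  ],
)

```text
time: 6.5
tool_pos: [0.5923, 0.0107, 0.091]
tcp_rot: [-3.141, -0.036, -0.0]
wrist_force: [-0.1, 0.0, -0.5]
width: 0.134
grip_force: 30.5
```

Request:
step_arm(
  commands=[
    {"fingers": 1,"dx": 0,"dy": 0,"dz": 0.0008,"roll": 0},
    {"fingers": 1,"dx": 0,"dy": 0,"dz": 0.0008,"roll": 0},
  ],
)

```text
time: 6.75
tool_pos: [0.5925, 0.0108, 0.0906]
tcp_rot: [-3.141, -0.036, -0.001]
wrist_force: [-1.0, -0.3, 2.1]
width: 0.134
grip_force: 30.7
```

Request:
step_arm(
  commands=[
    {"fingers": 0.6,"dx": 0,"dy": 0,"dz": 0,"roll": 0},
    {"fingers": 0.4,"dx": 0,"dy": 0,"dz": 0,"roll": 0},
    {"fingers": 0.3,"dx": 0,"dy": 0,"dz": 0,"roll": 0},
    {"fingers": 0.3,"dx": 0,"dy": 0,"dz": -0.01,"roll": 0},
    {"fingers": 0.3,"dx": 0,"dy": 0,"dz": -0.03,"roll": 0},
    {"fingers": 0.3,"dx": 0,"dy": 0,"dz": -0.07,"roll": 0},
    {"fingers": 0.3,"dx": 0,"dy": 0,"dz": -0.11,"roll": 0},
    {"fingers": 0.3,"dx": 0,"dy": 0,"dz": -0.11,"roll": 0},
  ],
)

```text
time: 7.75
tool_pos: [0.596, 0.0106, 0.2071]
tcp_rot: [3.141, 0.036, 0.017]
wrist_force: [0.7, 0.9, 0.4]
width: 0.349
grip_force: 0.0
```

Run:
```python
from f import *
s=snap('wrist','w4');print(s['time'],s['tool_pos'],s['width'])
walls('w4')
print(go([.5717,-.381,.2],[.9935,.1155]))
```

```text
7.75 [0.5960048  0.01064936 0.20706975] 0.34853192160859137
-0.115 [(array([58.5, 61.1, 63.8]), 28), None, (array([28.3, 30.4, 32.1]), 79), (array([-27.2, -25.2, -23.8]), 74)]
-0.1 [(array([57.9, 61.2, 64.2]), 232), None, (array([28.4, 30.3, 32. ]), 107), (array([-27.5, -25.3, -23.9]), 92)]
-0.085 [(array([57.6, 60.9, 63.8]), 215), (array([-59.2, -55.8, -53.6]), 147), (array([28. , 30.1, 31.8]), 103), (array([-27.7, -25.5, -24. ]), 88)]
-0.07 [(array([57.7, 61. , 63.8]), 202), (array([-59.4, -56. , -54.1]), 144), (array([27.9, 29.9, 31.6]), 93), (array([-28. , -25.7, -24.3]), 86)]
-0.055 [(array([57.2, 60.4, 63.4]), 192), (array([-59.6, -56.1, -53.9]), 145), (array([27.7, 29.7, 31.4]), 93), (array([-28. , -25.9, -24.4]), 77)]
-0.04 [(array([57.2, 60.5, 63.3]), 188), (array([-59.7, -56.2, -54.2]), 44), (array([27.5, 29.5, 31.2]), 85), (array([-28.3, -26.3, -24.8]), 76)]
-0.025 [(array([57.1, 60.2, 63.1]), 175), None, (array([27.1, 29.3, 30.9]), 86), (array([-28.6, -26.4, -24.9]), 70)]
-0.01 [(array([56.6, 59.9, 62.7]), 164), (array([-59.8, -56.1, -54.6]), 90), (array([27.1, 28.9, 30.8]), 54), (array([-33.7, -27.9, -25.3]), 67)]
(array([-0.0317,  0.3911,  0.0043]), np.float64(-5.315917102975864))
```

View pics/w4.png

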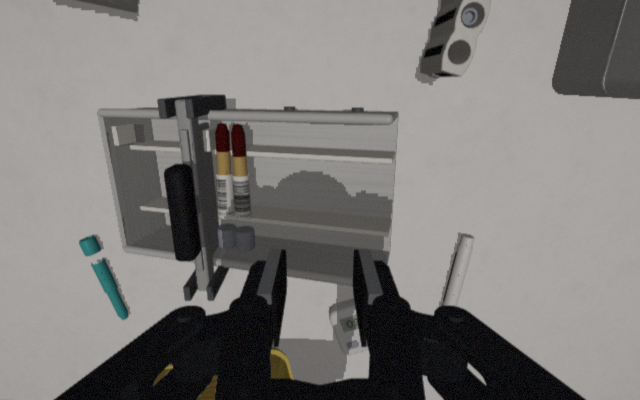

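Request:
step_arm(
  commands=[
    {"fingers": 0,"dx": -0.032,"dy": 0.391,"dz": 0.004,"roll": -5.3},
    {"fingers": 0,"dx": -0.032,"dy": 0.391,"dz": 0.004,"roll": -5.3},
    {"fingers": 0,"dx": -0.032,"dy": 0.391,"dz": 0.004,"roll": -5.3},
    {"fingers": 0,"dx": -0.032,"dy": 0.391,"dz": 0.004,"roll": -5.3},
    {"fingers": 0,"dx": -0.032,"dy": 0.391,"dz": 0.004,"roll": -5.3},
    {"fingers": 0,"dx": -0.032,"dy": 0.391,"dz": 0.004,"roll": -5.3},
    {"fingers": 0,"dx": -0.032,"dy": 0.391,"dz": 0.004,"roll": -5.3},
    {"fingers": 0,"dx": -0.032,"dy": 0.391,"dz": 0.004,"roll": -5.3},
  ],
)

```text
time: 8.8
tool_pos: [0.5685, -0.3813, 0.1951]
tcp_rot: [-3.135, -0.178, 0.002]
wrist_force: [1.0, 0.6, -0.7]
width: 0.503
grip_force: 0.0
```

Request:
step_arm(
  commands=[
    {"fingers": 0,"dx": 0,"dy": 0,"dz": 0.05,"roll": 0},
    {"fingers": 0,"dx": 0,"dy": 0,"dz": 0.08,"roll": 0},
    {"fingers": 0,"dx": 0,"dy": 0,"dz": 0.1,"roll": 0},
    {"fingers": 0,"dx": 0,"dy": 0,"dz": 0.1,"roll": 0},
  ],
)

```text
time: 9.3
tool_pos: [0.5685, -0.3785, 0.0942]
tcp_rot: [-3.133, -0.184, 0.005]
wrist_force: [-0.2, -0.4, 1.1]
width: 0.501
grip_force: 0.0
```

Run:
```python
from f import *
s=snap('wrist','w5');print(s['time'],s['tool_pos'])
P=cloud('w5').reshape(-1,3)
m=(P[:,2]>.006)&(P[:,2]<.022)&(abs(P[:,0]-.572)<.06)&(abs(P[:,1]+.381)<.022);q=P[m]
print(len(q),q[:,0].min(),q[:,0].max())
for a in np.arange(.52,.63,.01):
    k=abs(q[:,0]-a)<.004
    if k.sum()>5: print(round(a,2),np.round(np.percentile(q[k,1],[3,50,97]),4),np.round(np.percentile(q[k,2],95),4))
print(go([.572,-.381,.002],[.9935,.1155]))
```

```text
9.3 [ 0.56848422 -0.37852937  0.09422034]
2377 0.5201010215287335 0.6228728632629915
0.52 [-0.3897 -0.3864 -0.3835] 0.0102
0.53 [-0.3904 -0.3858 -0.3812] 0.0116
0.54 [-0.3901 -0.3849 -0.3801] 0.0117
0.55 [-0.3887 -0.3838 -0.379 ] 0.0119
0.56 [-0.3887 -0.3829 -0.3768] 0.0137
0.57 [-0.3883 -0.3821 -0.3761] 0.0136
0.58 [-0.3874 -0.3812 -0.375 ] 0.014
0.59 [-0.3865 -0.38   -0.3738] 0.0141
0.61 [-0.3858 -0.3781 -0.3709] 0.0161
0.62 [-0.3846 -0.3777 -0.3702] 0.0161
(array([0.0024, 0.0017, 0.0941]), np.float64(0.05608965971527917))
```

Request:
step_arm(
  commands=[
    {"fingers": 0,"dx": 0.0025,"dy": 0.0038,"dz": 0.04,"roll": 1},
    {"fingers": 0,"dx": 0.0025,"dy": 0.0038,"dz": 0.07,"roll": 1},
    {"fingers": 0,"dx": 0.0025,"dy": 0.0038,"dz": 0.085,"roll": 1},
    {"fingers": 0,"dx": 0.0025,"dy": 0.0038,"dz": 0.09,"roll": 1},
    {"fingers": 0,"dx": 0.0025,"dy": 0.0038,"dz": 0.09,"roll": 1},
    {"fingers": 0,"dx": 0.0025,"dy": 0.0038,"dz": 0.09,"roll": 1},
  ],
)

```text
time: 10.1
tool_pos: [0.5733, -0.3852, 0.0079]
tcp_rot: [3.136, 0.154, 0.003]
wrist_force: [-0.3, 0.6, -0.3]
width: 0.503
grip_force: 0.0
```

Request:
step_arm(
  commands=[
    {"fingers": 0,"dx": -0.001,"dy": -0.002,"dz": 0.003,"roll": 0},
    {"fingers": 0,"dx": -0.001,"dy": -0.002,"dz": 0.003,"roll": 0},
    {"fingers": 0,"dx": -0.001,"dy": -0.002,"dz": 0.003,"roll": 0},
  ],
)

```text
time: 10.48
tool_pos: [0.571, -0.3824, 0.0032]
tcp_rot: [3.138, 0.154, 0.0]
wrist_force: [-0.7, -0.2, -0.0]
width: 0.496
grip_force: 0.0
```

Request:
step_arm(
  commands=[
    {"fingers": 0.4,"dx": 0,"dy": 0,"dz": 0.001,"roll": 0},
    {"fingers": 0.8,"dx": 0,"dy": 0,"dz": 0.001,"roll": 0},
    {"fingers": 1,"dx": 0,"dy": 0,"dz": 0.001,"roll": 0},
    {"fingers": 1,"dx": 0,"dy": 0,"dz": 0.001,"roll": 0},
    {"fingers": 1,"dx": 0,"dy": 0,"dz": 0.001,"roll": 0},
    {"fingers": 1,"dx": 0,"dy": 0,"dz": 0.001,"roll": 0},
  ],
  squeeze=30,
)

```text
time: 11.22
tool_pos: [0.571, -0.3825, 0.0022]
tcp_rot: [-3.138, -0.154, -0.0]
wrist_force: [0.4, 0.3, -0.0]
width: 0.137
grip_force: 30.0
```

Request:
step_arm(
  commands=[
    {"fingers": 1,"dx": 0,"dy": 0,"dz": -0.05,"roll": 0},
    {"fingers": 1,"dx": 0,"dy": 0,"dz": -0.11,"roll": 0},
    {"fingers": 1,"dx": 0,"dy": 0,"dz": -0.17,"roll": 0},
    {"fingers": 1,"dx": 0,"dy": 0,"dz": -0.2,"roll": 0},
    {"fingers": 1,"dx": 0,"dy": 0,"dz": -0.2,"roll": 0},
  ],
)

```text
time: 11.85
tool_pos: [0.5731, -0.384, 0.2069]
tcp_rot: [3.133, 0.154, 0.01]
wrist_force: [-0.2, -0.8, -0.6]
width: 0.139
grip_force: 30.1
```

Run:
```python
from h import *
s=read_state();print(s['time'],s['tool_pos'],s['width'],s['q'])
print(go([.5952,.012,.2],[-np.cos(.0265),-np.sin(.0265)]))
```

```text
11.85 [ 0.57306097 -0.38397931  0.20694151] 0.13894085269935413 [-6.26455224e-01  3.01007209e-01  1.60231653e+00  1.99958235e-05
  1.23011419e+00  8.46339459e-01]
(array([ 0.0607, -0.3919,  0.0052]), np.float64(-175.90455415831536))
```

Request:
step_arm(
  commands=[
    {"fingers": 1,"dx": 0.008,"dy": -0.05,"dz": 0.005,"roll": -10},
    {"fingers": 1,"dx": 0.016,"dy": -0.1,"dz": 0.005,"roll": -20},
    {"fingers": 1,"dx": 0.024,"dy": -0.15,"dz": 0.005,"roll": -30},
    {"fingers": 1,"dx": 0.032,"dy": -0.2,"dz": 0.005,"roll": -40},
    {"fingers": 1,"dx": 0.04,"dy": -0.25,"dz": 0.005,"roll": -50},
    {"fingers": 1,"dx": 0.048,"dy": -0.3,"dz": 0.005,"roll": -60},
    {"fingers": 1,"dx": 0.056,"dy": -0.35,"dz": 0.005,"roll": -70},
    {"fingers": 1,"dx": 0.061,"dy": -0.392,"dz": 0.005,"roll": -80},
  ],
)

```text
time: 12.85
tool_pos: [0.5919, 0.0156, 0.1947]
tcp_rot: [-2.296, -2.14, 0.004]
wrist_force: [-0.1, -0.1, -0.3]
width: 0.135
grip_force: 30.2
```

Request:
step_arm(
  commands=[
    {"fingers": 1,"dx": 0,"dy": 0,"dz": 0,"roll": -10},
    {"fingers": 1,"dx": 0,"dy": 0,"dz": 0,"roll": -20},
    {"fingers": 1,"dx": 0,"dy": 0,"dz": 0,"roll": -30},
    {"fingers": 1,"dx": 0,"dy": 0,"dz": 0,"roll": -40},
    {"fingers": 1,"dx": 0,"dy": 0,"dz": 0,"roll": -50},
    {"fingers": 1,"dx": 0,"dy": 0,"dz": 0,"roll": -60},
    {"fingers": 1,"dx": 0,"dy": 0,"dz": 0,"roll": -70},
    {"fingers": 1,"dx": 0,"dy": 0,"dz": 0,"roll": -80},
  ],
)

```text
time: 13.85
tool_pos: [0.5919, 0.0136, 0.1945]
tcp_rot: [-0.384, -3.114, 0.001]
wrist_force: [0.8, -0.6, -0.6]
width: 0.134
grip_force: 30.2
```

Request:
step_arm(
  commands=[
    {"fingers": 1,"dx": 0,"dy": 0,"dz": 0,"roll": -10},
    {"fingers": 1,"dx": 0,"dy": 0,"dz": 0,"roll": -16},
    {"fingers": 1,"dx": 0,"dy": 0,"dz": 0,"roll": -16},
    {"fingers": 1,"dx": 0,"dy": 0,"dz": 0,"roll": -16},
  ],
)

```text
time: 14.35
tool_pos: [0.5927, 0.0136, 0.1959]
tcp_rot: [0.041, -3.139, -0.0]
wrist_force: [0.5, 0.1, -0.4]
width: 0.134
grip_force: 30.2
```

Run:
```python
from f import *
s=snap('wrist','w6');print(s['time'],s['tool_pos'],s['tcp_rot'],s['q'][5])
print(go([.5952,.012,.2],[-np.cos(.0265),-np.sin(.0265)]))
walls('w6')
p=s['tool_pos'];C=cloud('w6');print(np.round(C[150:390:8,319],4))
```

```text
14.35 [0.59265385 0.0136006  0.19586208] [ 4.14733284e-02 -3.13927946e+00 -1.67237080e-04] -1.6163284736670254
(array([-0.0023, -0.0017, -0.0038]), np.float64(0.017299807721680258))
-0.115 [(array([57.4, 58.9, 61.5]), 20), (array([-60.3, -57.7, -55.1]), 54), (array([27.3, 28.9, 30.9]), 77), (array([-28.4, -26.9, -24.9]), 88)]
-0.1 [(array([56.7, 58.4, 62.3]), 102), (array([-60.8, -58. , -54.5]), 253), (array([27.2, 28.5, 30.7]), 101), (array([-28.7, -27.1, -24.9]), 114)]
-0.085 [None, (array([-61.2, -58.1, -54.8]), 247), (array([26.9, 28.4, 30.5]), 102), (array([-28.9, -27.1, -25.2]), 100)]
-0.07 [None, (array([-61.2, -58.4, -55.2]), 214), (array([26.7, 27.2, 29.5]), 10), None]
-0.055 [None, (array([-61.5, -58.7, -55.4]), 212), (array([26.4, 27.1, 29.6]), 40), (array([-29.5, -28.7, -26.4]), 30)]
-0.04 [None, (array([-61.8, -59. , -55.7]), 200), (array([26.3, 27.7, 30. ]), 86), (array([-29.6, -28. , -25.9]), 94)]
-0.025 [(array([55.6, 57.3, 61. ]), 86), (array([-61.8, -58.9, -55.5]), 189), (array([25.9, 27.6, 29.9]), 81), (array([-29.7, -28.1, -26. ]), 93)]
-0.01 [(array([55.5, 57.4, 60.9]), 133), (array([-62.3, -59.3, -55.9]), 186), (array([25.8, 27.2, 29.5]), 51), (array([-29.9, -28.3, -25.8]), 87)]
[[0.5639 0.0124 0.069 ]
 [0.5423 0.012  0.1974]
 [0.5428 0.012  0.2092]
 [0.5458 0.0121 0.2093]
 [0.5488 0.0122 0.2097]
 [0.5519 0.0123 0.2099]
 [0.555  0.0123 0.21  ]
 [0.6133 0.0137 0.0576]
 [0.62   0.0139 0.0588]
 [0.6202 0.0139 0.0759]
 [0.5693 0.0127 0.2075]
 [0.5729 0.0128 0.2071]
 [0.5764 0.0129 0.2073]
 [0.58   0.013  0.2072]
 [0.5839 0.0131 0.2068]
 [0.5879 0.0132 0.2064]
 [0.5912 0.0133 0.2072]
 [0.5955 0.0134 0.2065]
 [0.5992 0.0135 0.2068]
 [0.6027 0.0136 0.2074]
 [0.6083 0.0138 0.2053]
 [0.6125 0.0139 0.2053]
 [0.6169 0.014  0.205 ]
 [0.622  0.0141 0.2041]
 [0.6253 0.0142 0.2054]
 [0.6298 0.0143 0.2053]
 [0.6351 0.0145 0.2045]
 [0.6398 0.0146 0.2044]
 [0.7983 0.0187 0.0495]
 [0.8094 0.019  0.0488]]
```

View pics/w6.png

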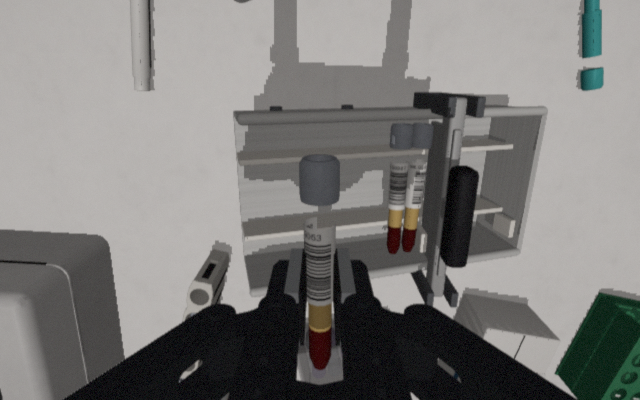

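Request:
step_arm(
  commands=[
    {"fingers": 1,"dx": -0.0006,"dy": -0.001,"dz": 0.03,"roll": 0},
    {"fingers": 1,"dx": -0.0006,"dy": -0.001,"dz": 0.065,"roll": 0},
    {"fingers": 1,"dx": -0.0006,"dy": -0.001,"dz": 0.085,"roll": 0},
    {"fingers": 1,"dx": -0.0006,"dy": -0.001,"dz": 0.094,"roll": 0},
    {"fingers": 1,"dx": -0.0006,"dy": -0.001,"dz": 0.098,"roll": 0},
    {"fingers": 1,"dx": -0.0006,"dy": -0.001,"dz": 0.098,"roll": 0},
    {"fingers": 1,"dx": -0.0006,"dy": -0.001,"dz": 0.098,"roll": 0},
  ],
)

```text
time: 15.28
tool_pos: [0.5949, 0.0126, 0.1004]
tcp_rot: [-0.044, 3.139, -0.0]
wrist_force: [0.2, -0.1, -0.2]
width: 0.137
grip_force: 30.2
```

Request:
step_arm(
  commands=[
    {"fingers": 1,"dx": 0.001,"dy": 0,"dz": 0.003,"roll": 0},
    {"fingers": 1,"dx": 0.001,"dy": 0,"dz": 0.006,"roll": 0},
    {"fingers": 1,"dx": 0.001,"dy": 0,"dz": 0.006,"roll": 0},
  ],
)

```text
time: 15.65
tool_pos: [0.5926, 0.0126, 0.0928]
tcp_rot: [0.044, -3.14, -0.0]
wrist_force: [-0.3, 0.1, -0.6]
width: 0.134
grip_force: 30.2
```

Run:
```python
from f import *
s=snap('wrist','w7');print(s['time'],s['tool_pos'],s['wrist_force'])
walls('w7')
C=cloud('w7');print(np.round(C[145:180:3,319],4));print(np.round(C[345:385:4,319],4))
```

```text
15.65 [0.59260365 0.01257723 0.09277084] [-0.25508635  0.14227656 -0.64077992]
-0.115 [None, (array([-60.6, -58.1, -54.8]), 186), None, (array([-28.6, -27.2, -24.9]), 262)]
-0.1 [None, (array([-60.9, -58.2, -54.8]), 889), None, (array([-28.8, -27.3, -25.1]), 331)]
-0.085 [None, (array([-61.1, -58. ,  -7.1]), 927), None, (array([-29. , -27.6, -25.3]), 304)]
-0.07 [(array([0.8, 5.4, 9.9]), 28), (array([-61.3, -58. , -11.1]), 875), (array([26.5, 27.4, 30.1]), 29), (array([-28.9, -26.8, -20.2]), 296)]
-0.055 [(array([0.9, 3.4, 7.1]), 16), (array([-61.4, -57.5,  -7.6]), 888), (array([26.4, 27.5, 29.8]), 20), (array([-29.4, -27.7, -25.8]), 229)]
-0.04 [None, (array([-61.8, -59. , -55.4]), 611), None, (array([-29.6, -28.2, -25.9]), 239)]
-0.025 [None, (array([-62. , -59.3, -55.9]), 547), (array([25.9, 27. , 29.8]), 208), (array([-29.8, -28.3, -26.1]), 229)]
-0.01 [None, (array([-62.2, -59.5, -56.1]), 501), (array([25.6, 26.7, 29.4]), 140), (array([-30.1, -28.4, -22.7]), 222)]
[[0.5335 0.0107 0.1141]
 [0.5346 0.0107 0.1137]
 [0.5355 0.0107 0.1143]
 [0.5366 0.0107 0.1138]
 [0.5422 0.0109 0.0928]
 [0.5435 0.0109 0.0926]
 [0.542  0.0109 0.1045]
 [0.5426 0.0109 0.1065]
 [0.5438 0.0109 0.1064]
 [0.5448 0.011  0.1069]
 [0.5459 0.011  0.1072]
 [0.5473 0.011  0.1063]]
[[0.6272 0.0133 0.1021]
 [0.6293 0.0134 0.1022]
 [0.6314 0.0134 0.1023]
 [0.6339 0.0135 0.1021]
 [0.6364 0.0136 0.1019]
 [0.6397 0.0137 0.1009]
 [0.6435 0.0138 0.0994]
 [0.6483 0.0139 0.0969]
 [0.6493 0.0139 0.0984]
 [0.6493 0.0139 0.1008]]
```

Request:
step_arm(
  commands=[
    {"fingers": 1,"dx": 0,"dy": 0,"dz": 0.001,"roll": 0},
    {"fingers": 1,"dx": 0,"dy": 0,"dz": 0.001,"roll": 0},
  ],
)

```text
time: 15.95
tool_pos: [0.593, 0.0126, 0.0921]
tcp_rot: [0.044, -3.141, -0.0]
wrist_force: [0.4, -0.2, 0.6]
width: 0.133
grip_force: 30.2
```

Request:
step_arm(
  commands=[
    {"fingers": 1,"dx": 0,"dy": 0,"dz": 0.001,"roll": 0},
    {"fingers": 1,"dx": 0,"dy": 0,"dz": 0.001,"roll": 0},
  ],
)

```text
time: 16.2
tool_pos: [0.593, 0.0126, 0.0912]
tcp_rot: [-0.044, 3.141, 0.0]
wrist_force: [-0.4, -0.0, 1.4]
width: 0.136
grip_force: 30.2
```

Request:
step_arm(
  commands=[
    {"fingers": 1,"dx": 0,"dy": 0,"dz": 0.0007,"roll": 0},
    {"fingers": 1,"dx": 0,"dy": 0,"dz": 0.0007,"roll": 0},
  ],
)

```text
time: 16.45
tool_pos: [0.5931, 0.0126, 0.0908]
tcp_rot: [-0.044, 3.141, 0.0]
wrist_force: [-1.5, 0.1, 1.5]
width: 0.138
grip_force: 30.4
```

Request:
step_arm(
  commands=[
    {"fingers": 1,"dx": 0,"dy": 0,"dz": 0.0008,"roll": 0},
    {"fingers": 1,"dx": 0,"dy": 0,"dz": 0.0008,"roll": 0},
  ],
)

```text
time: 16.7
tool_pos: [0.5932, 0.0127, 0.0904]
tcp_rot: [-0.044, 3.141, 0.0]
wrist_force: [-1.7, 0.1, 5.5]
width: 0.135
grip_force: 30.6
```

Request:
step_arm(
  commands=[
    {"fingers": 0.6,"dx": 0,"dy": 0,"dz": 0,"roll": 0},
    {"fingers": 0.4,"dx": 0,"dy": 0,"dz": 0,"roll": 0},
    {"fingers": 0.3,"dx": 0,"dy": 0,"dz": 0,"roll": 0},
    {"fingers": 0.3,"dx": 0,"dy": 0,"dz": -0.01,"roll": 0},
    {"fingers": 0.3,"dx": 0,"dy": 0,"dz": -0.03,"roll": 0},
    {"fingers": 0.3,"dx": 0,"dy": 0,"dz": -0.07,"roll": 0},
    {"fingers": 0.3,"dx": 0,"dy": 0,"dz": -0.11,"roll": 0},
    {"fingers": 0.3,"dx": 0,"dy": 0,"dz": -0.11,"roll": 0},
  ],
)

```text
time: 17.7
tool_pos: [0.5967, 0.0125, 0.2066]
tcp_rot: [-0.044, 3.13, -0.001]
wrist_force: [0.9, -0.1, 0.6]
width: 0.349
grip_force: 0.0
```

Run:
```python
from f import *
s=snap('wrist','w8');print(s['time'],s['tool_pos'])
P=cloud('w8').reshape(-1,3);c=(.593,.0775,.024);Q=R.from_euler('z',c[2]).as_matrix()[:2,:2]
L=(P[:,:2]-c[:2])@Q;h=P[:,2]-(.07-.287*L[:,1])
# tubes: points 9..18mm above rails at barrel x in (0.01,.025) and cap x -.045
for x0 in (.015,-.043):
    m=(abs(L[:,0]-x0)<.003)&(h>.007)&(h<.02)&(L[:,1]>-.1)&(L[:,1]<.03)
    print(x0,np.histogram(L[m,1]*1e3,bins=np.arange(-60,31,3)))
m=(abs(P[:,2]-.141)<.004)&(abs(L[:,1]-.02)<.02)&(abs(L[:,0])<.045)
print('grip',np.percentile(L[m],[2,50,98],axis=0),np.median(P[m],0),m.sum(),np.percentile(P[m,2],[50,98]))
g=c[:2]+Q@[0,.02];print(g,go([*g,.2],[-np.cos(.0265),-np.sin(.0265)]))
```

```text
17.7 [0.59671574 0.01251028 0.20657669]
0.015 (array([ 0,  0,  0,  0,  0,  0,  0,  0,  0,  0,  0,  0, 29, 30, 25, 12,  9,
       32, 29, 18,  2, 23, 28, 21, 11,  0, 38,  0,  0,  0]), array([-60, -57, -54, -51, -48, -45, -42, -39, -36, -33, -30, -27, -24,
       -21, -18, -15, -12,  -9,  -6,  -3,   0,   3,   6,   9,  12,  15,
        18,  21,  24,  27,  30]))
-0.043 (array([ 0,  0,  0,  0,  0,  0,  0,  0,  0,  0, 16, 38, 38, 32, 31, 19, 41,
       37, 34, 33, 19, 31, 36, 36, 31, 24, 40,  0,  0,  0]), array([-60, -57, -54, -51, -48, -45, -42, -39, -36, -33, -30, -27, -24,
       -21, -18, -15, -12,  -9,  -6,  -3,   0,   3,   6,   9,  12,  15,
        18,  21,  24,  27,  30]))
grip [[-0.03176401  0.01535245]
 [-0.00407942  0.02085552]
 [ 0.02772937  0.0275813 ]] [0.58840927 0.09831277 0.13996179] 1974 [0.13996179 0.14147347]
[0.59252005 0.09749424] (array([0.0002, 0.085 , 0.0039]), np.float64(0.09777395714920706))
```

Request:
step_arm(
  commands=[
    {"fingers": 0.1,"dx": 0,"dy": 0.05,"dz": 0.004,"roll": 0},
    {"fingers": 0.1,"dx": 0,"dy": 0.085,"dz": 0.004,"roll": 0},
    {"fingers": 0.1,"dx": 0,"dy": 0.085,"dz": 0.03,"roll": 0},
    {"fingers": 0.1,"dx": 0,"dy": 0.085,"dz": 0.05,"roll": 0},
    {"fingers": 0.1,"dx": 0,"dy": 0.085,"dz": 0.05,"roll": 0},
  ],
)

```text
time: 18.38
tool_pos: [0.5882, 0.0969, 0.1465]
tcp_rot: [0.044, -3.135, 0.001]
wrist_force: [-1.0, -0.0, -0.3]
width: 0.448
grip_force: 0.0
```

Request:
step_arm(
  commands=[
    {"fingers": 0.1,"dx": 0,"dy": 0,"dz": 0.02,"roll": 0},
    {"fingers": 0.1,"dx": 0,"dy": 0,"dz": 0.036,"roll": 0},
    {"fingers": 0.1,"dx": 0,"dy": 0,"dz": 0.036,"roll": 0},
    {"fingers": 0.1,"dx": 0,"dy": 0,"dz": 0.036,"roll": 0},
  ],
)

```text
time: 18.88
tool_pos: [0.5908, 0.0975, 0.1138]
tcp_rot: [-0.044, 3.141, 0.0]
wrist_force: [-0.2, -0.0, 0.0]
width: 0.451
grip_force: 0.0
```

Request:
step_arm(
  commands=[
    {"fingers": 0.4,"dx": 0,"dy": 0,"dz": 0,"roll": 0},
    {"fingers": 0.7,"dx": 0,"dy": 0,"dz": 0,"roll": 0},
    {"fingers": 1,"dx": 0,"dy": 0,"dz": 0,"roll": 0},
    {"fingers": 1,"dx": 0,"dy": 0,"dz": 0,"roll": 0},
    {"fingers": 1,"dx": 0,"dy": 0,"dz": 0,"roll": 0},
  ],
  squeeze=40,
)

```text
time: 19.5
tool_pos: [0.5912, 0.0996, 0.1146]
tcp_rot: [-0.044, 3.14, 0.005]
wrist_force: [-0.7, 5.9, 0.2]
width: 0.16
grip_force: 40.1
```

Request:
step_arm(
  commands=[
    {"fingers": 1,"dx": 0,"dy": 0.003,"dz": 0,"roll": 0},
    {"fingers": 1,"dx": 0,"dy": 0.003,"dz": -0.008,"roll": 0},
    {"fingers": 1,"dx": 0,"dy": 0.003,"dz": -0.016,"roll": 0},
    {"fingers": 1,"dx": 0,"dy": 0.003,"dz": -0.024,"roll": 0},
    {"fingers": 1,"dx": 0,"dy": 0.003,"dz": -0.032,"roll": 0},
    {"fingers": 1,"dx": 0,"dy": 0.003,"dz": -0.038,"roll": 0},
    {"fingers": 1,"dx": 0,"dy": 0.003,"dz": -0.038,"roll": 0},
    {"fingers": 1,"dx": 0,"dy": 0.003,"dz": -0.038,"roll": 0},
  ],
)

```text
time: 20.5
tool_pos: [0.5911, 0.0997, 0.1527]
tcp_rot: [-0.044, 3.14, -0.002]
wrist_force: [2.0, -5.2, 1.3]
width: 0.158
grip_force: 40.5
```

Request:
step_arm(
  commands=[
    {"fingers": 1,"dx": 0,"dy": 0,"dz": -0.002,"roll": 0},
    {"fingers": 1,"dx": 0,"dy": 0,"dz": -0.002,"roll": 0},
  ],
)

```text
time: 20.75
tool_pos: [0.5911, 0.0996, 0.154]
tcp_rot: [-0.044, 3.14, -0.002]
wrist_force: [2.5, -3.8, -1.1]
width: 0.154
grip_force: 40.1
```

Request:
step_arm(
  commands=[
    {"fingers": 1,"dx": 0,"dy": 0,"dz": -0.002,"roll": 0},
    {"fingers": 1,"dx": 0,"dy": 0,"dz": -0.002,"roll": 0},
  ],
)

```text
time: 21.0
tool_pos: [0.5911, 0.0996, 0.1547]
tcp_rot: [-0.044, 3.14, -0.002]
wrist_force: [5.9, -4.0, -7.4]
width: 0.159
grip_force: 40.5
```

Request:
step_arm(
  commands=[
    {"fingers": 1,"dx": 0,"dy": -0.001,"dz": -0.0015,"roll": 0},
    {"fingers": 1,"dx": 0,"dy": -0.001,"dz": -0.0015,"roll": 0},
  ],
)

```text
time: 21.25
tool_pos: [0.5911, 0.0996, 0.1547]
tcp_rot: [-0.044, 3.14, 0.001]
wrist_force: [9.6, -0.9, -13.9]
width: 0.155
grip_force: 39.8
```

At the upper stop. Release and withdraw.

Request:
step_arm(
  commands=[
    {"fingers": 1,"dx": 0,"dy": 0,"dz": 0.002,"roll": 0},
    {"fingers": 0.6,"dx": 0,"dy": 0,"dz": 0.002,"roll": 0},
    {"fingers": 0.2,"dx": 0,"dy": 0,"dz": 0.002,"roll": 0},
    {"fingers": 0.1,"dx": 0,"dy": 0,"dz": 0.002,"roll": 0},
    {"fingers": 0.1,"dx": 0,"dy": 0,"dz": -0.03,"roll": 0},
    {"fingers": 0.1,"dx": 0,"dy": 0,"dz": -0.09,"roll": 0},
    {"fingers": 0.1,"dx": 0,"dy": -0.03,"dz": -0.12,"roll": 0},
    {"fingers": 0.1,"dx": 0,"dy": -0.06,"dz": -0.12,"roll": 0},
  ],
)

```text
time: 22.25
tool_pos: [0.5944, 0.0395, 0.2822]
tcp_rot: [-0.046, 3.133, 0.0]
wrist_force: [-0.3, 0.8, -0.3]
width: 0.446
grip_force: 0.0
```

Run:
```python
from f import *
s=snap('wrist','w9');print(s['time'],s['tool_pos'])
P=cloud('w9').reshape(-1,3);c=(.593,.0775,.024);Q=R.from_euler('z',c[2]).as_matrix()[:2,:2]
L=(P[:,:2]-c[:2])@Q
m=(abs(L[:,1]-.02)<.02)&(abs(L[:,0])<.03)&(P[:,2]>.14)&(P[:,2]<.21);print('grip top',np.percentile(P[m,2],[50,95]),m.sum())
```

```text
22.25 [0.59436824 0.03951344 0.28223156]
grip top [0.17940084 0.18099107] 1999
```

View pics/w9.png

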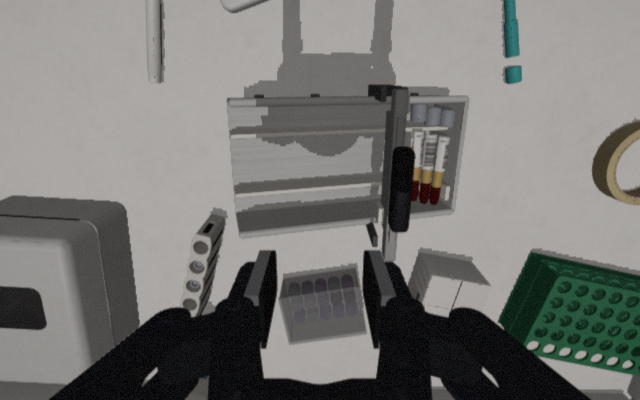

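```bash
python3 -c "
from workcell import *
print(finish_job())"
```

```text
the job is handed in; nothing more can be done
None
```

The job is handed in at about 22 s of robot time: both tubes were lowered onto the rails behind the waiting one, caps all on the robot side. The gate was raised to its upper stop and left there, about 39 mm by camera against 40 mm nominal, and the last picture shows all three tubes at the foot of the chute.

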